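Reset the tripped over-temperature cut-out of a block heater

TASK

The over-temperature cut-out of the white block heater has tripped. With your fingertips, push the little steel shutter on its deck fully to the left by its ridge, towards the block, press the reset button that lies sunk in the well underneath until it snaps home and stays down, then push the shutter fully back to the right so that the well is covered, and leave it. Only push and press: do not lift or shift the vials in the heater's block or the loose things standing on the worktop.

Things in the scene. Friction and masses are not known exactly. Their poses are not given: they have to be found in the camera images.
- heater: White dry-block heater, 170 mm deep (x) by 250 mm wide (y), fixed; origin at the centre of its underside, on the worktop; x points to its back, y to its left, z up. Sloped control panel at the front (-x). Flat grey deck 75 mm above the worktop, outer walls 1.5 mm higher. Shutter and well on the deck's right (-y) half; left half: metal block, top at 79 mm, with four round pockets.
- shutter_ridge (a point): Top centre of the ridge across the middle of the steel shutter, moving with it. Ridge: 34 mm long (heater x), 8 mm thick (y), upright left and right faces to push on, 9 mm high above the shutter plate (56 mm in x by 60 mm in y, its top 4.3 mm above the deck). It runs along y between two guide strips 6.5 mm high, 53 mm clear between them. When shut it is centred over the well.
- shutter (a joint): Shutter position in m: 0 = shut, fully to the right (-y), covering the well; 0.058 = fully to the left against its stop, the well wholly clear. Grows as the shutter moves along the heater's +y. It slides freely with about 1.5 N of friction and stays where it is left.
- well_mouth (a point): Centre of the mouth of the reset well, at deck height, 20 mm behind and 83 mm to the right of the heater's centre (fixed to the heater). The well is round, upright, 48 mm across and 24 mm deep, with a flat floor.
- button_top (a point): Centre of the flat top of the black round reset button, 20 mm across, on the well's axis. While tripped it lies 15 mm below the deck (9 mm above the well's floor); when home 22 mm below the deck (2 mm above the floor). Moves with the button.
- reset_button (a joint): Reset button travel in m: 0 = tripped (up), 0.007 = home. Grows as it is pressed straight down. Snap action: resists with up to about 6 N over the first half of its travel, then snaps down to its stop by itself and stays; let go before half travel and it springs up again.
- vial_a: capped amber vial, 31 mm across, 68 mm tall, loose, standing upright in the front left pocket of the heater's block, its top 97 mm above the worktop; origin at the centre of its underside, z up. To be left alone.
- vial_b: the second such vial, in the rear left pocket. To be left alone.
- cup: loose bystander, to be left alone: screw-cap specimen cup, 60 mm across, 70 mm tall; origin under its centre
- bottle: loose bystander, to be left alone: small bottle, 42 mm across, 98 mm tall; origin under its centre
- dropper: loose bystander, to be left alone: dropper bottle, 33 mm across, 82 mm tall; origin under its centre
- tape: loose bystander, to be left alone: roll of tape lying flat, 59 mm across, 19 mm high; origin under its centre
- marker: loose bystander, to be left alone: marker pen lying flat, 135 mm long, 17 mm thick; origin under its centre

How it is judged:
By the outcome, as a careful person would: the job done as asked, in the order asked, and still so for the second after the job is handed in, with the robot touching nothing.
It also fails if it takes over 51 s, if anything falls off the work surface, if the arm or the gripper's body presses on something with over 40 N, if the wrist force passes 120 N, or if a joint passes its speed limit or range.

ROBOT

A 6-joint arm with a two-finger parallel gripper is mounted at the origin on a cart in front of the work surface, level with it; the furniture and walls round the work are solid. World frame = base frame: x ahead of the robot, y to its left, z up, the work surface at z = 0. Lengths are in mm, angles in rad, forces in N, time in s.
With the tool pointing down it reaches from about 350 to 1000 mm from the base axis. Payload 7.1 kg.
Tool frame: the origin (TCP) lies midway between the tips of the shut fingers; the grasp point (between the pads) lies 19 mm behind it; z points along the fingers, x is the direction in which the jaws open and shut, and the axes are right-handed (so a half turn about z gives the same grasp; the last joint's range is limited). The gripper opens to 85 mm and grips with 20 to 120 N. Pads are 22 mm wide; open, the fingers measure 114 mm over their backs; the gripper's body (76 mm by 85 mm) begins 54 mm behind the grasp point. The pads swing forward as they close: fully open they stand 13 mm farther back than shut.
Start: joints at [-1.281, 0.423, 1.63, -0, 1.089, -0.019], TCP at [189.965, -595.414, 231.319] pointing down, gripper open.
Joint ranges: [-3, 3], [-0.9, 2.11], [0.09, 2.58], [-1.31, 4.45], [0.11, 2.69], [-2.54, 2.54]. Speed limits (rad/s): [2.39, 2.39, 3.01, 3.14, 3.14, 3.14].

INTERFACE

Orientations are given as a unit quaternion [w, x, y, z].
In Python, from plant import get_state, capture, finish_job gives the robot as it stands. The module is installed in compiled form; this text tells all that it offers.
- The arm moves only by the tool apply_moves, never from a script. Its argument "deltas" is a list of rows, each a list of 6 numbers: the shift along the world's x, y, z in m, then the turn, a rotation vector about the world's x, y, z in degrees. A call has 1 to 12 rows; each row is the pose to reach, as a shift and turn from the pose commanded when the call began; what a row does not reach only later rows make up. A row lasts 1/8 s, in which the tool goes at most 62.5 mm and 10.7 degrees, less where a joint would pass 70% of its speed; a pose out of reach is approached as far as the arm can. A call with a gripper value outside its range is refused whole. "fingers" is the finger opening in m, from 0 to 0.0854, set as the call begins (left out, the last holds). The fingers move at their own pace and stop on an object; the grip force is fixed at half the most. Time passes only in rows, so rows that repeat a pose let the fingers close. It gives the time, the measured TCP pose, the force and the opening at its end, in the units of the state.
- get_state(): the state, without advancing time (a new reading comes with each control period).
- capture(name): name is "scene" or "top" or "wrist"; returns a dict with "frame" (480x640x3 uint8, red, green, blue), "intrinsics" (3x3 intrinsics, pixels), "view" (4x4, takes a point from world to camera coordinates); the wrist camera has in their place "hand_eye" (4x4, takes a point from camera to tool coordinates, whose origin is the TCP and whose axes are the tool frame's). Camera axes: x right, y up, looking along -z (the intrinsics and any distortion apply to the point x, -y, -z); pixel columns grow to the right and rows downward; lengths in mm; the calibration is good to about 2 mm. The wrist camera is an equidistant fisheye: a pixel r from the principal point sees the ray r / f radians off the axis. A picture is of the moment at which its call begins: read the wrist's pose just before it. There is no depth.
- finish_job(): hands the job in, once; it reports no verdict.
The state is a dict: "time_s": time; "joints": joint angles; "joint_velocities": joint speeds; "tau": joint torques, N m; "position": TCP position; "tcp_rot": TCP orientation; "force": force on the tool from outside, world axes, zero at the start; "wrist_torque": the same for the moment, N m; "grip_width": finger opening in mm.
Only numpy, scipy, OpenCV 4.12 (cv2) and the standard library are available. Lean on these libraries where they do the work, as an engineer would, in place of code of your own. Each camera call takes 0.05 s, during which the arm holds its last target. There are 200 camera calls.

## Working session

There is one attempt and no reset: what is moved stays moved. The work goes in short steps, Python scripts to look and compute and a tool call to move; the robot and the scene stay as the last step left them, time stands still between calls to the robot, and variables do not carry over. Pictures are saved under pics/ and viewed, about 8 in all and at most 12, crops included, and the job is handed in when it is done.

Besides the shell and the picture viewer there is one more tool, called after ">>>" by a JSON object that holds its "name" and its "arguments", one argument or row to a line. apply_moves: Moves the arm, as the interface text tells. Its arguments: {"type":"object","properties":{"deltas":{"type":"array"},"fingers":{"type":"number"}},"required":["deltas"]}

```bash
mkdir -p pics; python3 - <<'E'
from plant import *
import cv2,numpy as np
s=get_state();print({k:np.round(v,3).tolist() for k,v in s.items()})
for n in("scene","top"):
    c=capture(n);cv2.imwrite(f"pics/{n}0.png",c["frame"][:,:,::-1]);np.savez(f"{n}0.npz",**c);print(n,np.round(c["intrinsics"],1).tolist(),np.round(c["view"],3).tolist(),c.keys())
E
```

```text
{'time_s': 0.0, 'joints': [-1.281, 0.424, 1.631, 0.0, 1.089, -0.019], 'joint_velocities': [0.001, -0.001, -0.002, 0.002, 0.0, 0.0], 'tau': [0.004, -55.738, -28.174, 0.0, 0.007, -0.0], 'position': [189.804, -594.898, 230.521], 'tcp_rot': [-0.0, 0.807, -0.59, -0.001], 'force': [-0.866, -0.629, 0.36], 'wrist_torque': [-0.027, -0.011, 0.026], 'grip_width': 85.333}
scene [[524.0, 0.0, 319.0], [0.0, 524.0, 242.6], [0.0, 0.0, 1.0]] [[0.995, 0.095, -0.023, -466.595], [-0.04, 0.603, 0.797, -112.442], [0.09, -0.792, 0.604, -1100.495], [0.0, 0.0, 0.0, 1.0]] dict_keys(['frame', 'intrinsics', 'view'])
top [[468.7, 0.0, 322.4], [0.0, 468.7, 236.2], [0.0, 0.0, 1.0]] [[0.003, -1.0, -0.005, 73.471], [0.994, 0.002, 0.11, -487.291], [-0.11, -0.006, 0.994, -1053.857], [0.0, 0.0, 0.0, 1.0]] dict_keys(['frame', 'intrinsics', 'view'])
```

View pics/top0.png

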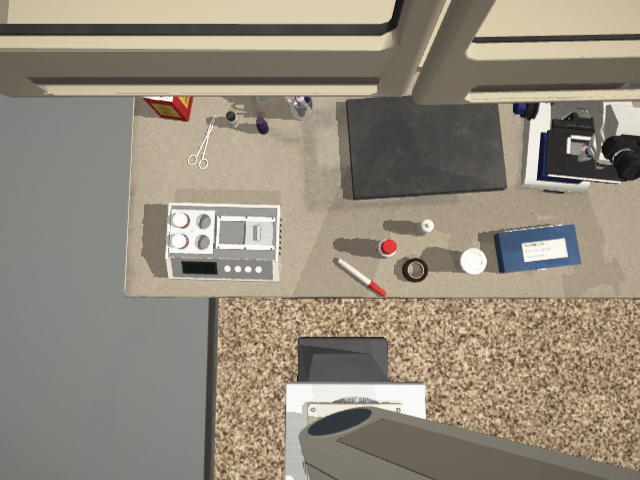

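View pics/scene0.png

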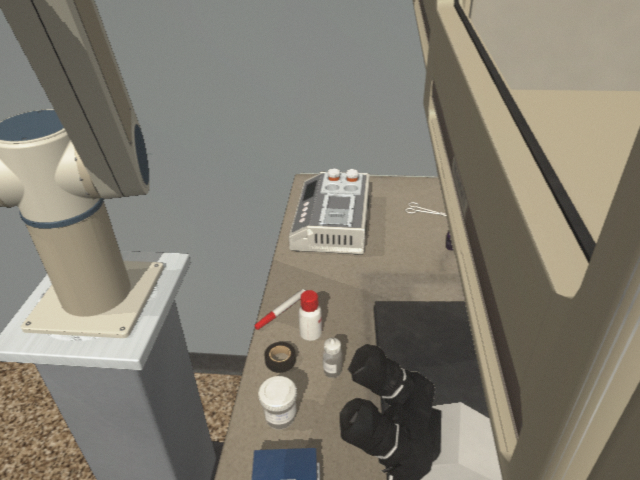

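The top view shows the heater at about (223,242), with the shutter shut and its ridge near (261,233). The loose items stand well to the right, from column 340 on. The scene view agrees. Next I'll crop closer.

```bash
cat > h.py <<'E'
import numpy as np,cv2
def ray(c,u,v,z):
    K=c["intrinsics"];V=c["view"];R=V[:3,:3];o=-R.T@V[:3,3]
    d=R.T@np.array([(u-K[0,2])/K[0,0],-(v-K[1,2])/K[1,1],-1.])
    return o+d*(z-o[2])/d[2]
def proj(c,p):
    K=c["intrinsics"];q=c["view"][:3,:3]@np.array(p,float)+c["view"][:3,3]
    return np.array([K[0,2]+K[0,0]*q[0]/-q[2],K[1,2]+K[1,1]*q[1]/q[2]])
E
python3 - <<'E'
from h import *
a=cv2.imread("pics/top0.png")[190:290,155:290];cv2.imwrite("pics/topc.png",cv2.resize(a,None,fx=5.8,fy=5.8,interpolation=cv2.INTER_CUBIC))
a=cv2.imread("pics/scene0.png")[160:260,280:380];a=cv2.resize(a,None,fx=6,fy=6,interpolation=cv2.INTER_CUBIC);cv2.imwrite("pics/scenec.png",a)
E
```

```text
(no output)
```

View pics/topc.png

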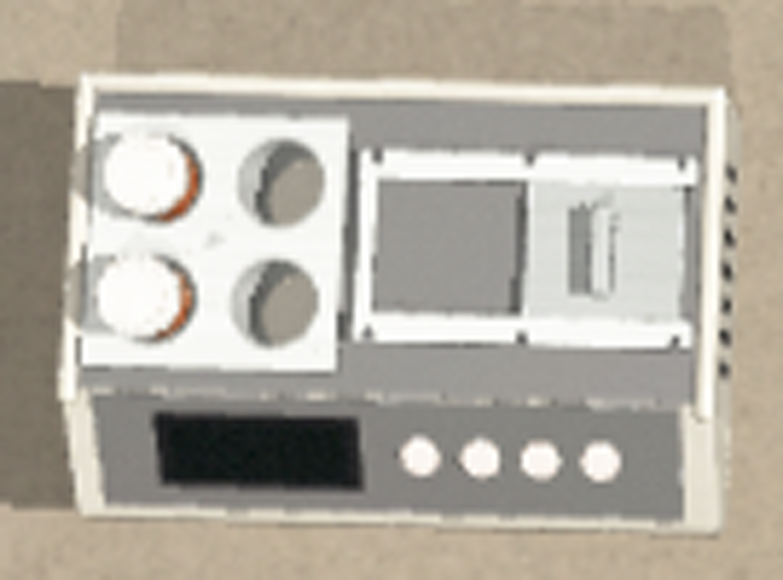

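View pics/scenec.png

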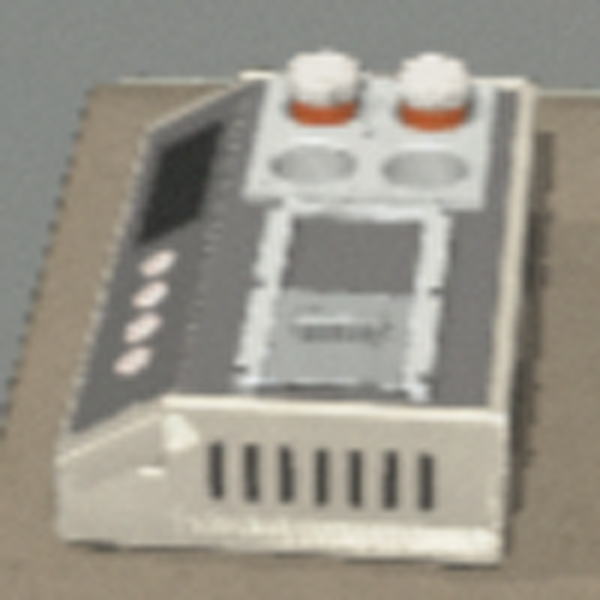

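The crop shows the rear wall corners at about (82,75) and (724,90), and the ridge top at about (602,248). In the scene crop the ridge top is at about (343,322), and the rear-right wall corner is near (503,412).

```bash
python3 - <<'E'
from h import *
t=np.load("top0.npz");s=np.load("scene0.npz")
T=lambda u,v,z:ray(t,155+(u+.5)/5.8-.5,190+(v+.5)/5.8-.5,z)
S=lambda u,v,z:ray(s,280+(u+.5)/6-.5,160+(v+.5)/6-.5,z)
rl=T(82,75,76.5);rr=T(724,90,76.5);d=rl-rr
yaw=np.arctan2(-d[0],d[1]);print("w",np.linalg.norm(d),"yaw",np.degrees(yaw))
X=np.array([np.cos(yaw),np.sin(yaw),0]);Y=np.array([-X[1],X[0],0])
o=(rl+rr)/2-85*X;print("origin",o)
print("ridge pred",o+20*X-83*Y, "meas top",T(602,248,88.3),"scene",S(343,322,88.3))
print("rear right wall scene",S(503,412,76.5),rr)
print("strips ends top", T(695,170,81.5),T(688,338,81.5), "front wall bottom", T(85,515,0),T(720,530,0))
b=T(100,115,79);print("block corners",b,T(348,118,79),T(83,365,79),T(335,370,79))
# scene strips
for p in[(435,215),(420,390),(270,215),(245,385)]:print("scn",S(*p,81.5))
E
```

```text
w 246.13878726640843 yaw -1.2394496760195561
origin [468.50668037 294.95282977  76.5       ]
ridge pred [486.70664529 211.53963372  76.5       ] meas top [488.49771581 213.96044902  88.3       ] scene [490.58514806 210.61472185  88.3       ]
rear right wall scene [551.34315828 173.40410854  76.5       ] [550.82470439 170.07361385  76.5       ]
strips ends top [519.16853952 180.18014999  81.5       ] [455.24841324 181.90913537  81.5       ] front wall bottom [389.77725563 433.83132418   0.        ] [384.48181638 176.90448816   0.        ]
block corners [540.2335054  407.82576859  79.        ] [539.27227027 313.08341601  79.        ] [444.65840079 410.59528021  79.        ] [443.01245537 315.27476141  79.        ]
scn [520.93430779 298.19644791  81.5       ]
scn [520.90136219 178.24914792  81.5       ]
scn [455.90509175 294.32555374  81.5       ]
scn [456.91893378 177.35654058  81.5       ]
```

>>> {"name": "apply_moves", "arguments": {
  "deltas": [
    [0.0175,0.0475,0,0,0,6],
    [0.035,0.095,0,0,0,12],
    [0.0525,0.1425,0,0,0,18],
    [0.07,0.19,0,0,0,24],
    [0.0875,0.2375,0,0,0,30],
    [0.105,0.285,0,0,0,36],
    [0.1225,0.3325,0,0,0,42],
    [0.14,0.38,0,0,0,48],
    [0.1575,0.4275,0,0,0,54],
    [0.175,0.475,0,0,0,60],
    [0.1925,0.5225,0,0,0,66],
    [0.21,0.57,0,0,0,71.2]
  ],
  "fingers": 0
}}

```text
time_s: 1.6
position: [400.2, -23.8, 231.4]
tcp_rot: [0.0, 1.0, -0.008, 0.0]
force: [0.9, -0.9, 0.0]
grip_width: 0.1
```

>>> {"name": "apply_moves", "arguments": {
  "deltas": [
    [0.022,0.05,-0.005,0,0,0],
    [0.044,0.1,-0.01,0,0,0],
    [0.065,0.15,-0.015,0,0,0],
    [0.085,0.2,-0.02,0,0,0],
    [0.088,0.237,-0.02,0,0,0],
    [0.088,0.237,-0.02,0,0,0],
    [0.088,0.237,-0.02,0,0,0]
  ]
}}

```text
time_s: 2.48
position: [487.4, 211.1, 210.9]
tcp_rot: [0.0, 1.0, -0.009, -0.001]
force: [0.4, -0.5, 0.0]
grip_width: -0.2
```

```bash
python3 - <<'E'
from plant import *
from h import *
from scipy.spatial.transform import Rotation as R
s=get_state();c=capture("wrist")
print({k:np.round(s[k],3).tolist() for k in("time_s","joints","position","tcp_rot","force","grip_width")})
print(R.from_quat(s["tcp_rot"],scalar_first=True).as_matrix().round(3).tolist(),c["intrinsics"].round(1).tolist(),c["hand_eye"].round(3).tolist(),c.keys())
cv2.imwrite("pics/w1.png",c["frame"][:,:,::-1]);np.savez("w1.npz",**c,pos=s["position"],q=s["tcp_rot"])
E
```

```text
{'time_s': 2.475, 'joints': [0.386, 0.313, 1.853, -0.0, 0.976, 0.405], 'position': [487.387, 211.066, 210.912], 'tcp_rot': [0.0, 1.0, -0.009, -0.001], 'force': [0.432, -0.526, 0.033], 'grip_width': -0.248}
[[1.0, -0.019, -0.001], [-0.019, -1.0, -0.001], [-0.001, 0.001, -1.0]] [[371.6, 0.0, 318.3], [0.0, 371.6, 240.1], [0.0, 0.0, 1.0]] [[1.0, 0.0, 0.0, 0.68], [0.001, -0.949, -0.315, -79.794], [0.0, 0.315, -0.949, -142.672], [0.0, 0.0, 0.0, 1.0]] dict_keys(['frame', 'intrinsics', 'hand_eye'])
```

View pics/w1.png

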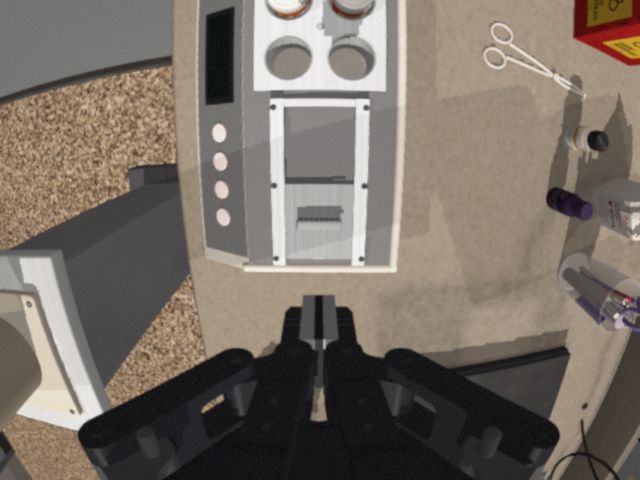

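The wrist view shows the deck clearly. The ridge is near (319,222), the strips are at columns ~277 and ~361, and the closed fingers are at (318,300). I'll zoom in to refine.

```bash
cat >> h.py <<'E'
from scipy.spatial.transform import Rotation as Ro
def wray(c,u,v,z):
    K=c["intrinsics"];a=np.array([(u-K[0,2])/K[0,0],(v-K[1,2])/K[1,1]]);r=np.linalg.norm(a)
    k=np.sin(r)/r if r>0 else 1
    d=np.array([a[0]*k,-a[1]*k,-np.cos(r)]);H=c["hand_eye"];M=Ro.from_quat(c["q"],scalar_first=True).as_matrix()
    o=M@H[:3,3]+c["pos"];d=M@H[:3,:3]@d
    return o+d*(z-o[2])/d[2]
E
python3 - <<'E'
from h import *
a=cv2.imread("pics/w1.png")[90:280,240:410];cv2.imwrite("pics/w1c.png",cv2.resize(a,None,fx=3.15,fy=3.15,interpolation=cv2.INTER_CUBIC)) 
b=cv2.imread("pics/w1.png")[180:280,250:400];cv2.imwrite("pics/w1d.png",cv2.resize(b,None,fx=5,fy=5,interpolation=cv2.INTER_CUBIC))
E
```

```text
(no output)
```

View pics/w1d.png

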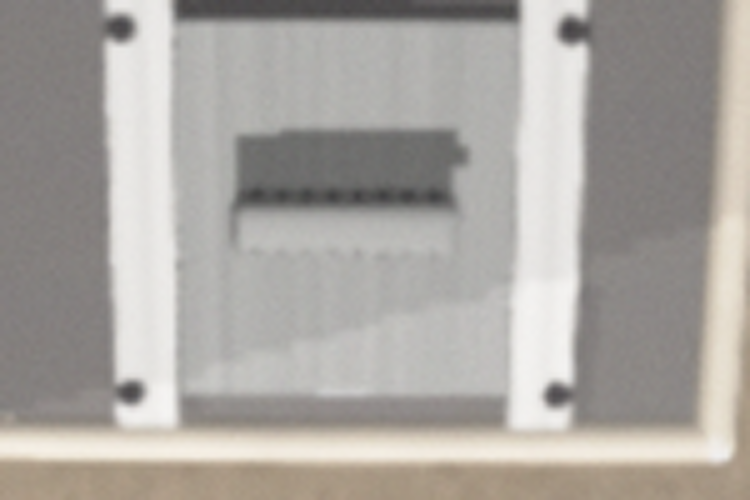

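Ridge top spans crop columns 236–455 and rows 205–252. The plate's ends are at rows 18 and 397, the strips' inner edges at columns 177 and 514, and the wall corner at (728,460).

```bash
python3 - <<'E'
from h import *
w=dict(np.load("w1.npz"))
W=lambda u,v,z:wray(w,250+(u+.5)/5-.5,180+(v+.5)/5-.5,z).round(1)
print("ridge c",W(236,205,88.3),W(455,205,88.3),W(452,252,88.3),W(240,252,88.3),"centre",W(346,228,88.3))
print("plate ends",W(346,18,79.3),W(346,397,79.3)," strips inner",W(177,300,81.5),W(514,300,81.5))
print("corner",W(728,460,76.5))
E
```

```text
ridge c [472.1 218.4  88.3] [504.5 217.8  88.3] [504.  210.5  88.3] [472.4 211.1  88.3] centre [488.3 214.5  88.3]
plate ends [488.9 244.5  79.3] [487.7 184.1  79.3]  strips inner [461.9 201.5  81.5] [514.  200.5  81.5]
corner [550.3 170.4  76.5]
```

>>> {"name": "apply_moves", "arguments": {
  "deltas": [
    [0,-0.0215,-0.03,0,0,0],
    [0,-0.0215,-0.07,0,0,0],
    [0,-0.0215,-0.105,0,0,0],
    [0,-0.0215,-0.117,0,0,0],
    [0,-0.0215,-0.123,0,0,0],
    [0,-0.0215,-0.1285,0,0,0],
    [0,-0.0215,-0.1285,0,0,0],
    [0,-0.0215,-0.1285,0,0,0]
  ]
}}

```text
time_s: 3.52
position: [488.4, 190.3, 83.5]
tcp_rot: [-0.0, 1.0, -0.01, 0.001]
force: [0.8, 0.3, 0.3]
grip_width: -0.1
```

```bash
cat > look.py <<'E'
import sys
from plant import *
from h import *
n=sys.argv[1];cam=sys.argv[2] if len(sys.argv)>2 else "wrist"
s=get_state();c=capture(cam)
cv2.imwrite(f"pics/{n}.png",c["frame"][:,:,::-1]);np.savez(n+".npz",**c,pos=s["position"],q=s["tcp_rot"])
print(s["position"].round(1) if hasattr(s["position"],"round") else s["position"],np.round(s["force"],1))
E
python3 look.py w2; python3 -c "
import cv2;a=cv2.imread('pics/w2.png')[100:400,200:440];cv2.imwrite('pics/w2c.png',cv2.resize(a,None,fx=2,fy=2))"
```

```text
[488.4 190.3  83.5] [0.8 0.3 0.3]
```

View pics/w2c.png

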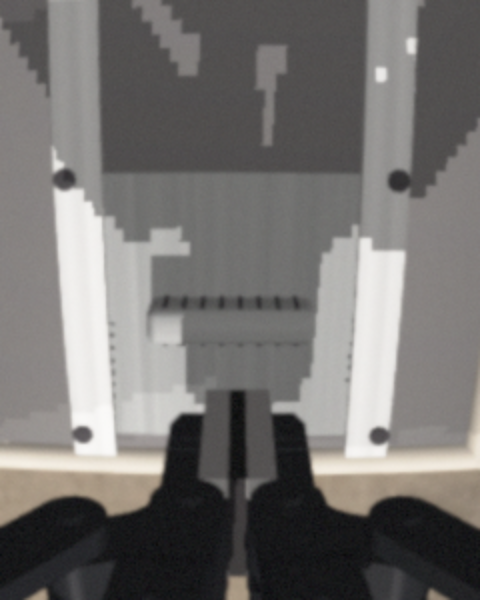

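The fingertips (crop ~(237,390)) stand right of the ridge (row ~325), centred and clear of both strips. Next I push left.

>>> {"name": "apply_moves", "arguments": {
  "deltas": [
    [0,0.006,0,0,0,0],
    [0.0003,0.012,0,0,0,0],
    [0.0005,0.019,0,0,0,0],
    [0.0007,0.026,0,0,0,0],
    [0.0009,0.033,0,0,0,0],
    [0.001,0.04,0,0,0,0],
    [0.0011,0.047,0,0,0,0],
    [0.0012,0.053,0,0,0,0],
    [0.0013,0.058,0,0,0,0],
    [0.0014,0.062,0,0,0,0],
    [0.0014,0.062,0,0,0,0]
  ]
}}

```text
time_s: 4.95
position: [489.2, 252.5, 82.8]
tcp_rot: [-0.0, 1.0, -0.01, -0.0]
force: [-1.4, -0.6, 0.2]
grip_width: 0.3
```

>>> {"name": "apply_moves", "arguments": {
  "deltas": [
    [0,0.001,0,0,0,0],
    [0,0.002,0,0,0,0],
    [0,0.003,0,0,0,0]
  ]
}}

```text
time_s: 5.32
position: [489.1, 254.9, 82.7]
tcp_rot: [0.0, 1.0, -0.01, -0.0]
force: [-0.1, -0.3, 0.5]
grip_width: 0.4
```

>>> {"name": "apply_moves", "arguments": {
  "deltas": [
    [0,0.001,0,0,0,0],
    [0,0.002,0,0,0,0],
    [0,0.003,0,0,0,0]
  ]
}}

```text
time_s: 5.7
position: [489.1, 256.9, 82.7]
tcp_rot: [0.001, 1.0, -0.009, -0.0]
force: [2.0, -12.2, 1.8]
grip_width: -0.2
```

>>> {"name": "apply_moves", "arguments": {
  "deltas": [
    [0,0.001,0,0,0,0],
    [0,0.002,0,0,0,0]
  ]
}}

```text
time_s: 5.95
position: [489.0, 257.2, 82.6]
tcp_rot: [0.002, 1.0, -0.009, -0.001]
force: [2.5, -19.9, 4.2]
grip_width: 0.0
```

>>> {"name": "apply_moves", "arguments": {
  "deltas": [
    [0,-0.005,0,0,0,0],
    [0,-0.012,0,0,0,0],
    [-0.001,-0.02,0.02,0,0,0],
    [-0.001,-0.035,0.05,0,0,0],
    [-0.0014,-0.046,0.09,0,0,0],
    [-0.0014,-0.046,0.1,0,0,0],
    [-0.0014,-0.046,0.1,0,0,0],
    [-0.0014,-0.046,0.1,0,0,0]
  ]
}}

```text
time_s: 6.95
position: [487.3, 214.1, 181.6]
tcp_rot: [0.0, 1.0, -0.01, -0.001]
force: [0.9, 0.1, 0.0]
grip_width: 0.1
```

```bash
python3 look.py w3; python3 -c "
import cv2;a=cv2.imread('pics/w3.png')[110:290,240:400];cv2.imwrite('pics/w3c.png',cv2.resize(a,None,fx=3.3,fy=3.3,interpolation=cv2.INTER_CUBIC))"
```

```text
[487.3 214.1 181.6] [0.9 0.1 0. ]
```

View pics/w3c.png

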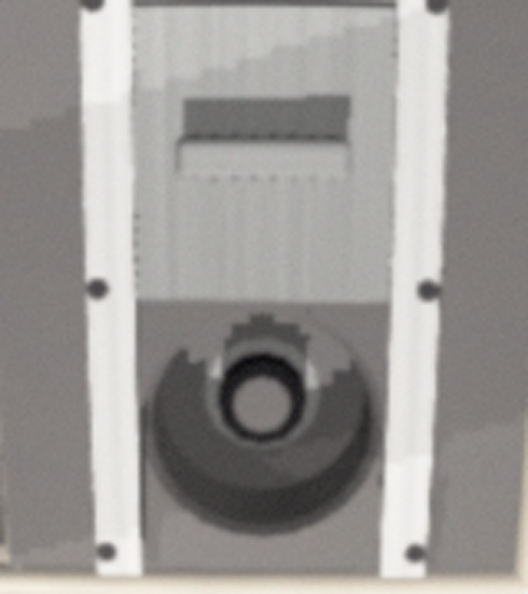

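The well is fully open. Its mouth spans crop columns ~150–376 and rows ~306–535, and the button is at (263,401). The ridge is at rows 140–177.

```bash
python3 - <<'E'
from h import *
w=dict(np.load("w3.npz"))
W=lambda u,v,z:wray(w,240+(u+.5)/3.3-.5,110+(v+.5)/3.3-.5,z).round(1)
print("mouth",W(150,421,75),W(376,421,75),W(263,306,75),W(263,535,75))
print("button",W(263,399,60),W(219,399,60),W(305,399,60),W(263,353,60),W(263,443,60))
print("ridge",W(178,140,88.3),W(350,140,88.3),W(263,177,88.3),"plate end",W(263,302,79.3))
E
```

```text
mouth [464.2 213.8  75. ] [512.6 212.9  75. ] [488.8 238.5  75. ] [487.9 186.9  75. ]
button [488.4 213.7  60. ] [478.5 213.9  60. ] [497.9 213.5  60. ] [488.6 224.4  60. ] [488.2 203.2  60. ]
ridge [473.2 274.6  88.3] [506.2 273.9  88.3] [489.4 267.   88.3] plate end [488.9 240.3  79.3]
```

>>> {"name": "apply_moves", "arguments": {
  "deltas": [
    [0.0005,-0.0005,-0.03,0,0,0],
    [0.0005,-0.0005,-0.065,0,0,0],
    [0.0005,-0.0005,-0.09,0,0,0],
    [0.0005,-0.0005,-0.1,0,0,0],
    [0.0005,-0.0005,-0.109,0,0,0],
    [0.0005,-0.0005,-0.115,0,0,0],
    [0.0005,-0.0005,-0.119,0,0,0],
    [0.0005,-0.0005,-0.119,0,0,0]
  ]
}}

```text
time_s: 8.0
position: [488.6, 213.6, 64.0]
tcp_rot: [-0.0, 1.0, -0.01, 0.0]
force: [-0.6, -0.8, 0.1]
grip_width: -0.0
```

>>> {"name": "apply_moves", "arguments": {
  "deltas": [
    [0,0,-0.001,0,0,0],
    [0,0,-0.002,0,0,0],
    [0,0,-0.003,0,0,0],
    [0,0,-0.004,0,0,0],
    [0,0,-0.005,0,0,0]
  ]
}}

```text
time_s: 8.62
position: [488.5, 213.6, 59.0]
tcp_rot: [-0.0, 1.0, -0.01, 0.0]
force: [-1.2, -1.1, 4.8]
grip_width: -0.3
```

>>> {"name": "apply_moves", "arguments": {
  "deltas": [
    [0,0,-0.0005,0,0,0],
    [0,0,-0.001,0,0,0]
  ]
}}

```text
time_s: 8.88
position: [488.5, 213.6, 57.8]
tcp_rot: [-0.0, 1.0, -0.01, 0.0]
force: [-0.2, 0.4, 1.8]
grip_width: -0.2
```

>>> {"name": "apply_moves", "arguments": {
  "deltas": [
    [0,0,-0.0005,0,0,0],
    [0,0,-0.001,0,0,0]
  ]
}}

```text
time_s: 9.12
position: [488.5, 213.6, 56.6]
tcp_rot: [0.0, 1.0, -0.01, -0.0]
force: [1.0, -0.7, 0.9]
grip_width: 0.1
```

>>> {"name": "apply_moves", "arguments": {
  "deltas": [
    [0,0,-0.0005,0,0,0],
    [0,0,-0.001,0,0,0]
  ]
}}

```text
time_s: 9.38
position: [488.4, 213.5, 55.7]
tcp_rot: [0.0, 1.0, -0.01, -0.0]
force: [-0.8, -0.1, 0.4]
grip_width: -0.1
```

>>> {"name": "apply_moves", "arguments": {
  "deltas": [
    [0,0,-0.0005,0,0,0],
    [0,0,-0.001,0,0,0]
  ]
}}

```text
time_s: 9.62
position: [488.5, 213.6, 54.8]
tcp_rot: [0.0, 1.0, -0.01, -0.0]
force: [0.3, 0.0, 0.8]
grip_width: -0.2
```

>>> {"name": "apply_moves", "arguments": {
  "deltas": [
    [0,0,-0.0005,0,0,0],
    [0,0,-0.001,0,0,0]
  ]
}}

```text
time_s: 9.88
position: [488.4, 213.6, 53.8]
tcp_rot: [0.0, 1.0, -0.01, -0.0]
force: [-0.9, 0.3, -0.0]
grip_width: 0.1
```

>>> {"name": "apply_moves", "arguments": {
  "deltas": [
    [0,0,-0.0005,0,0,0],
    [0,0,-0.001,0,0,0]
  ]
}}

```text
time_s: 10.12
position: [488.5, 213.6, 53.0]
tcp_rot: [-0.0, 1.0, -0.01, 0.0]
force: [-1.3, -1.2, 7.0]
grip_width: 0.0
```

>>> {"name": "apply_moves", "arguments": {
  "deltas": [
    [0,0,-0.0005,0,0,0],
    [0,0,-0.001,0,0,0]
  ]
}}

```text
time_s: 10.38
position: [488.6, 213.6, 52.9]
tcp_rot: [-0.0, 1.0, -0.01, 0.0]
force: [-4.9, -2.7, 17.2]
grip_width: 0.0
```

The button met its hard stop at z≈53, which is home. I'll raise the tool and check that it stays down.

>>> {"name": "apply_moves", "arguments": {
  "deltas": [
    [0,0,0.01,0,0,0],
    [0,0,0.03,0,0,0],
    [0,0,0.07,0,0,0],
    [0,0,0.11,0,0,0],
    [0,0,0.13,0,0,0],
    [0,0,0.13,0,0,0],
    [0,0,0.13,0,0,0]
  ]
}}

```text
time_s: 11.25
position: [487.9, 213.3, 181.0]
tcp_rot: [0.0, 1.0, -0.01, -0.001]
force: [-0.6, -0.2, 0.3]
grip_width: -0.4
```

```bash
python3 look.py w4; python3 -c "
import cv2;a=cv2.imread('pics/w4.png')[110:290,240:400];cv2.imwrite('pics/w4c.png',cv2.resize(a,None,fx=3.3,fy=3.3,interpolation=cv2.INTER_CUBIC))"
```

```text
[487.9 213.3 181. ] [-0.6 -0.2  0.3]
```

View pics/w4c.png

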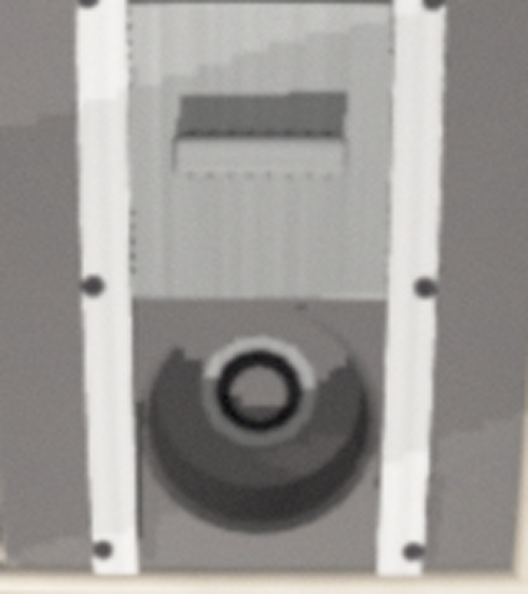

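The button sits lower (crop centre row 391, was 401, with its surrounding ring now showing) and stays down. Next I approach the ridge from the left.

>>> {"name": "apply_moves", "arguments": {
  "deltas": [
    [0.0005,0.03,0,0,0,0],
    [0.001,0.06,0,0,0,0],
    [0.0015,0.0835,0,0,0,0],
    [0.0015,0.0835,-0.03,0,0,0],
    [0.0015,0.0835,-0.065,0,0,0],
    [0.0015,0.0835,-0.085,0,0,0],
    [0.0015,0.0835,-0.093,0,0,0],
    [0.0015,0.0835,-0.0985,0,0,0],
    [0.0015,0.0835,-0.0985,0,0,0]
  ]
}}

```text
time_s: 12.42
position: [490.1, 297.2, 83.5]
tcp_rot: [-0.0, 1.0, -0.01, 0.0]
force: [0.7, -0.3, -0.2]
grip_width: -0.1
```

>>> {"name": "apply_moves", "arguments": {
  "deltas": [
    [0,-0.005,0,0,0,0],
    [-0.0002,-0.011,0,0,0,0],
    [-0.0004,-0.017,0,0,0,0],
    [-0.0006,-0.024,0,0,0,0],
    [-0.0008,-0.031,0,0,0,0],
    [-0.001,-0.038,0,0,0,0],
    [-0.0011,-0.045,0,0,0,0],
    [-0.0012,-0.051,0,0,0,0],
    [-0.0013,-0.056,0,0,0,0],
    [-0.0014,-0.06,0,0,0,0],
    [-0.0015,-0.063,0,0,0,0],
    [-0.0015,-0.063,0,0,0,0]
  ]
}}

```text
time_s: 13.92
position: [488.1, 233.7, 83.2]
tcp_rot: [0.0, 1.0, -0.01, -0.0]
force: [-0.1, 0.4, -0.5]
grip_width: 0.0
```

>>> {"name": "apply_moves", "arguments": {
  "deltas": [
    [0,-0.001,0,0,0,0],
    [0,-0.002,0,0,0,0],
    [0,-0.003,0,0,0,0]
  ]
}}

```text
time_s: 14.3
position: [488.1, 231.0, 83.2]
tcp_rot: [0.0, 1.0, -0.01, -0.0]
force: [-0.9, 1.0, -0.8]
grip_width: -0.1
```

>>> {"name": "apply_moves", "arguments": {
  "deltas": [
    [0,-0.001,0,0,0,0],
    [0,-0.002,0,0,0,0]
  ]
}}

```text
time_s: 14.55
position: [488.3, 229.0, 83.3]
tcp_rot: [0.0, 1.0, -0.01, -0.0]
force: [-0.5, 1.5, -1.1]
grip_width: 0.1
```

>>> {"name": "apply_moves", "arguments": {
  "deltas": [
    [0,-0.001,0,0,0,0],
    [0,-0.002,0,0,0,0]
  ]
}}

```text
time_s: 14.8
position: [488.5, 228.2, 83.4]
tcp_rot: [-0.001, 1.0, -0.01, 0.0]
force: [-4.3, 11.8, -2.8]
grip_width: 0.2
```

>>> {"name": "apply_moves", "arguments": {
  "deltas": [
    [0,-0.001,0,0,0,0],
    [0,-0.0015,0,0,0,0]
  ]
}}

```text
time_s: 15.05
position: [488.6, 228.0, 83.5]
tcp_rot: [-0.002, 1.0, -0.01, 0.0]
force: [-3.5, 17.4, -3.7]
grip_width: 0.0
```

The shutter has reached its right-hand stop (17 N). I'll back off, raise the tool and check.

>>> {"name": "apply_moves", "arguments": {
  "deltas": [
    [0,0.005,0,0,0,0],
    [0,0.012,0,0,0,0],
    [0,0.012,0.02,0,0,0],
    [0,0.005,0.06,0,0,0],
    [0,-0.005,0.1,0,0,0],
    [0,-0.014,0.128,0,0,0],
    [0,-0.014,0.128,0,0,0],
    [0,-0.014,0.128,0,0,0]
  ]
}}

```text
time_s: 16.05
position: [488.1, 211.5, 210.7]
tcp_rot: [0.0, 1.0, -0.01, -0.0]
force: [-0.8, 0.1, 0.2]
grip_width: -0.1
```

```bash
python3 look.py w5; python3 look.py t5 top; python3 - <<'E'
from h import *
a=cv2.imread('pics/w5.png')[180:280,250:400];a=cv2.resize(a,None,fx=5,fy=5,interpolation=cv2.INTER_CUBIC)
cv2.imwrite('pics/w5c.png',a)
d=cv2.absdiff(cv2.imread('pics/t5.png'),cv2.imread('pics/top0.png')).max(2)[200:300,330:600]
print("bystander diff px",(d>40).sum())
E
```

```text
[488.1 211.5 210.7] [-0.8  0.1  0.2]
[487.8 211.4 210.2] [ 0.1 -0.2 -0.4]
bystander diff px 0
```

View pics/w5c.png

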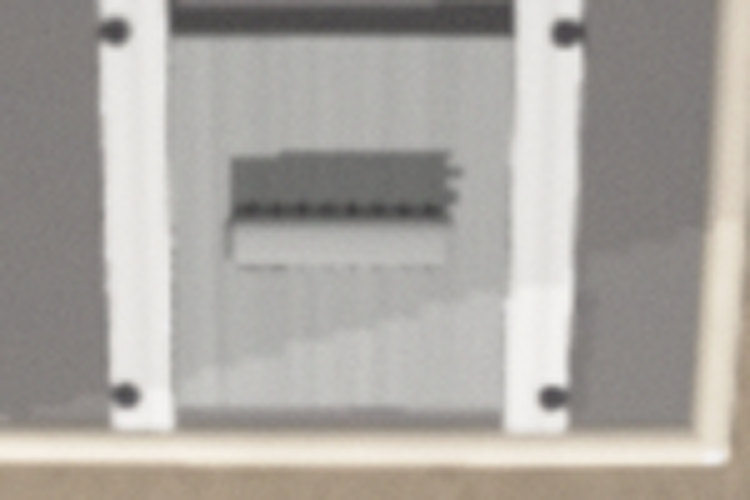

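```bash
python3 -c "
from plant import *
print(finish_job(), get_state()['time_s'])"
```

```text
the job is handed in; nothing more can be done
the job is handed in; nothing more can be done
```

The reset is done and the job is handed in at about 16 s of the 51 s allowed; no verdict was reported.

- **Shutter left:** I pushed the ridge until the shutter met its stop at about 20 N. The picture then showed the well wholly clear.
- **Button:** It peaked at about 5 N, went slack as it snapped, and met its hard stop at TCP z ≈ 53 mm. That is the home height given. After I lifted off, the picture showed it still down.
- **Shutter right:** I pushed it back until it met the right stop at about 17 N, then backed off. The final picture shows the well covered and the gripper clear, touching nothing.

**One disagreement:** the shutter now sits about 2 mm further right than when I started. It was probably not quite shut at the start; both ends of its travel were hard stops.

**Bystanders and vials:** the area of the top view around the loose items showed no change between the first and last pictures. I did not check the vials in a last picture, but the fingers stayed more than 40 mm from them.

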